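Fold the retainer down and shut the microscope slide case

ROBOT

A 6-joint arm with a two-finger parallel gripper is mounted at the origin on the work surface. World frame = base frame: x ahead of the robot, y to its left, z up, the work surface at z = 0. Lengths are in m, angles in rad, forces in N, time in s.
With the tool pointing down it reaches from about 0.3 to 0.85 m from the base axis. Payload 5.4 kg.
Tool frame: the origin (TCP) lies on the centre line of the jaws, within the pads' length; the fingertips stand 11 mm ahead of it and the grasp point (between the pads) lies 8 mm behind it; z points along the fingers, y is the direction in which the jaws open and shut (so a half turn about z gives the same grasp; the last joint's range is limited). The gripper opens to 85 mm and grips with 20 to 120 N. Pads are 22 mm wide; open, the fingers measure 114 mm over their backs; the gripper's body (76 mm by 85 mm) begins 54 mm behind the grasp point. The pads swing forward as they close: fully open they stand 13 mm farther back than shut.
Start: joints at [-1.366, 0.158, 1.597, -0, 1.386, -0.21], TCP at [0.232, -0.526, 0.242] pointing down, gripper open.
Joint ranges: [-2.91, 2.91], [-0.94, 2.29], [0.18, 2.7], [-1.29, 4.43], [0.17, 2.64], [-3, 3]. Speed limits (rad/s): [2.57, 2.57, 3.14, 3.14, 3.14, 3.14].

INTERFACE

Orientations are given as [roll, pitch, yaw] about the fixed x, y, z axes, in that order (R = Rz(yaw) Ry(pitch) Rx(roll)).
In Python, from rig import env gives the robot as it stands.
- The arm moves only by the tool step_arm, never from a script. Its argument "steps" is a list of rows, each a list of 3 entries, a list of its own where there are three numbers: the turn, a rotation vector about the tool's x, y, z in degrees, then the shift along the tool's x, y, z in m, then the opening, from 0 (shut) to 1 (fully open). In form: [[[ax, ay, az], [dx, dy, dz], claw], ...]. A call has 1 to 8 rows; each row shifts and turns the commanded pose from where the row before left it, along the tool's axes as they then stand; what a row does not reach is not made up. A row lasts 1/8 s, in which the tool goes at most 62.5 mm and 10.7 degrees, less where a joint would pass 70% of its speed; a pose out of reach is approached as far as the arm can. A call with a gripper value outside its range is refused whole. The fingers move at their own pace and stop on an object; "grip_force" is the grip in N (left out, the last holds). Time passes only in rows, so rows that do not move let the fingers close. It gives the time, the measured TCP pose, the force and the opening at its end, in the units of the state.
- env.sense(): the state, without advancing time (a new reading comes with each control period).
- env.camera(name): name is "scene" or "top" or "wrist"; returns (picture, depth): 384x512x3 uint8, blue, green, red; 384x512 float32, m along the optical axis (not along the pixel's ray), 0 where there is no reading.
- env.get_calibration(name): a dict with "intrinsics" (3x3 intrinsics, pixels), "xyz" and "orientation" of the camera in the world; the wrist camera has in their place "T_tool_cam" (4x4, takes a point from camera to tool coordinates, whose origin is the TCP and whose axes are the flange's). Camera axes: x right, y up, looking along -z (the intrinsics and any distortion apply to the point x, -y, -z); pixel columns grow to the right and rows downward; lengths in m; the calibration is good to about 2 mm. A picture is of the moment at which its call begins: read the wrist's pose just before it. get_calibration takes no time and is no camera call.
- env.finish_job(): hands the job in, once; it reports no verdict.
The state is a dict: "clock": time; "q": joint angles; "joint_vel": joint speeds; "effort": joint torques, N m; "tool_pos": TCP position; "eef_rot": TCP orientation; "contact_force": force on the tool from outside, world axes, zero at the start; "ft_torque": the same for the moment, N m; "width": finger opening in m.
Only numpy, scipy, OpenCV 4.12 (cv2) and the standard library are available. Lean on these libraries where they do the work, as an engineer would, in place of code of your own. Each camera call takes 0.05 s, during which the arm holds its last target. There are 200 camera calls.

TASK

Pack up the microscope slide case: with the fingers held together, push the upright orange retainer flap over until it lies fully down on the slides, and only then push the lime-green lid over and press it fully shut, without slamming it. Only push: pinch and lift nothing, leave the bottle, the jar and the pot standing where they are, and end clear of everything.

Things in the scene. Friction and masses are not known exactly. Their poses are not given: they have to be found in the camera images.
- case: Cream open-topped slide case, fixed to the table, 150 (x) by 180 (y) by 60 mm high, walls 5 mm, filled with upright glass slides up to 46 mm above the table. Origin: centre of its underside, on the table. Its x axis points from the near wall (flap hinge) to the far wall (lid hinge), its y axis runs along both hinges, z up.
- flap (a joint): Angle (rad) of the orange flap: 0 flat (its stop), 1.57 upright; starts 1.3 to 1.7, limit 1.75. Hinge along the case's y at case x -65 mm, 48 mm above the table. Plate 90 mm from hinge to free edge, 90 mm wide, 4 mm thick; folds from upright towards the case's +x. Flat, its top is 52 mm above the table. Stiff hinge: stays where it is left; about 1 N at the edge moves it.
- flap_edge (a point): Middle of the flap's free edge (mid-thickness). Its axes turn with the flap: x from hinge to edge, y along the hinge, z out of the face to push on (the face towards the case's -x when upright, the upper face when flat).
- flap_mid (a point): Centre of the flap plate, 45 mm from the hinge; same axes as flap_edge.
- lid (a joint): Angle (rad) of the lime-green lid: 0 shut on the rim (its stop), 1.57 upright; starts 1.6 to 1.9 (leaning back), limit 2.0. Hinge along the case's y at case x +75 mm, 60.5 mm above the table. Plate 150 mm from hinge to free edge, 180 mm wide, 8 mm thick; swings from upright towards the case's -x. Shut, its top is 68.5 mm up. Stiff hinge: stays where it is left; 1 to 2 N at the edge moves it.
- lid_edge (a point): Middle of the lid's free edge (mid-thickness), 150 mm from the hinge. Its axes turn with the lid: x from edge to hinge, y along the hinge, z out of the face to push on (the face towards the case's +x when upright, the upper face when shut).
- lid_mid (a point): Centre of the lid plate, 75 mm from the hinge; same axes as lid_edge.
- bottle: Loose amber glass bottle with black cap, 42 mm across, 82 mm high, origin at the centre of its underside. Leave it alone. It stands beside the case.
- jar: Loose clear glass jar with blue cap, 50 mm across, 62 mm high, origin at the centre of its underside. Leave it alone. It stands beside the case.
- pot: Loose white sample pot with red cap, 50 mm across, 54 mm high, origin at the centre of its underside. Leave it alone. It stands beside the case.

How it is judged:
By the outcome, as a careful person would: the job done as asked, in the order asked, and still so for the second after the job is handed in, with the robot touching nothing.
It also fails if it takes over 48 s, if anything falls off the work surface, if the arm or the gripper's body presses on something with over 40 N, if the wrist force passes 120 N, or if a joint passes its speed limit or range.

## Working session

There is one attempt and no reset: what is moved stays moved. The work goes in short steps, Python scripts to look and compute and a tool call to move; the robot and the scene stay as the last step left them, time stands still between calls to the robot, and variables do not carry over. Pictures are saved under pics/ and viewed, about 8 in all and at most 12, crops included, and the job is handed in when it is done.

Besides the shell and the picture viewer there is one more tool, called after "Request:" as name([rows], argument=value, ...), one row to a line, values as JSON. step_arm: Moves the arm, as the interface text tells. Its arguments: {"type":"object","properties":{"steps":{"type":"array","items":{"type":"array"}},"grip_force":{"type":"number"}},"required":["steps"]}

```bash
mkdir -p pics
cat > h.py <<'E'
import numpy as np, cv2
from rig import env
from scipy.spatial.transform import Rotation as R
def cloud(name):
    c=env.get_calibration(name); im,d=env.camera(name); K=np.array(c["intrinsics"])
    v,u=np.mgrid[:d.shape[0],:d.shape[1]]
    P=np.stack([(u-K[0,2])/K[0,0]*d,-(v-K[1,2])/K[1,1]*d,-d],-1)
    o=np.array(c["orientation"]); M=o if o.shape==(3,3) else R.from_euler('xyz',o).as_matrix()
    W=P@M.T+np.array(c["xyz"]); W[d==0]=np.nan
    return im,d,W
E
python3 - <<'E'
from h import *
print(env.sense()); 
for n in("scene","top"):
    c=env.get_calibration(n);print(n,c)
    im,d,W=cloud(n);cv2.imwrite(f"pics/{n}0.png",im);np.savez(f"pics/{n}0.npz",im=im,W=W)
E
```

```text
{'clock': 0.0, 'q': array([-1.36610115e+00,  1.59098180e-01,  1.59829518e+00,  3.17884654e-05,
        1.38619998e+00, -2.10077733e-01]), 'joint_vel': array([-0.00234959, -0.00023919, -0.00120501, -0.00061678,  0.00014529,
        0.00166903]), 'effort': array([-7.91721914e-05, -3.96005559e+01, -3.31428480e+01, -2.82926749e-04,
        8.58174084e-03,  2.99244725e-06]), 'tool_pos': array([ 0.23158962, -0.52563681,  0.24125777]), 'eef_rot': array([-3.13964247e+00, -4.47764389e-04,  4.14766612e-01]), 'contact_force': array([ 0.74306358, -0.24564684, -0.31440503]), 'ft_torque': array([-0.04646708, -0.0149502 ,  0.00340589]), 'width': 0.08525754579456764}
scene {'intrinsics': array([[442.10317052,   0.        , 257.76838762],
       [  0.        , 442.10317052, 188.54080189],
       [  0.        ,   0.        ,   1.        ]]), 'xyz': array([1.21013967, 0.42227421, 0.93688912]), 'orientation': array([ 0.7105308 , -0.01853997,  2.07012359])}
top {'intrinsics': array([[353.75070646,   0.        , 259.42910183],
       [  0.        , 353.75070646, 194.04270758],
       [  0.        ,   0.        ,   1.        ]]), 'xyz': array([0.48984841, 0.07754324, 0.80092339]), 'orientation': array([ 0.05837856, -0.00262585, -1.55408313])}
```

View pics/scene0.png

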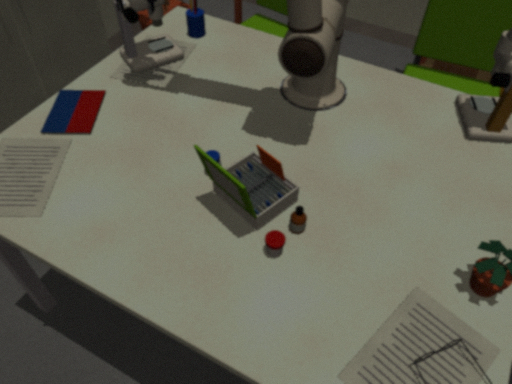

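View pics/top0.png

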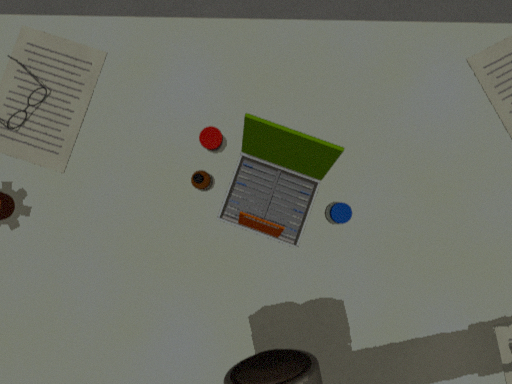

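The scene view shows the case at about (255,190), with the orange flap at (270,162) and the lid at (225,180). In the top view the flap is at (260,225), the lid at (290,147), the pot at (211,138), the bottle at (202,180) and the jar at (340,213). Next I'll fit the geometry from the depth clouds.

Run:
```python
from h import *
for n in("scene","top"):
    z=np.load(f"pics/{n}0.npz");im,W=z["im"],z["W"]
    hsv=cv2.cvtColor(im,cv2.COLOR_BGR2HSV)
    roi=(abs(W[...,0]-.5)<.35)&(abs(W[...,1]-.05)<.3)&(W[...,2]>.015)&(W[...,2]<.3)
    h,s,v=[hsv[...,i] for i in range(3)]
    rg={"orange":(6,16),"green":(30,60),"blue":(100,125),"red":(0,5),}
    for k,(a,b) in rg.items():
        m=roi&(h>=a)&(h<=b)&(s>130)&(v>40)
        nn,lab,st,ce=cv2.connectedComponentsWithStats(m.astype(np.uint8))
        for i in range(1,nn):
            if st[i,4]<25: continue
            p=W[lab==i]
            c=p.mean(0);U,S,V=np.linalg.svd(p-c,full_matrices=False)
            print(n,k,st[i,4],"mean",c.round(3),"min",np.percentile(p,3,axis=0).round(3),"max",np.percentile(p,97,axis=0).round(3),"normal",V[2].round(2),"long",V[0].round(2))
    if n=="top":
        m=(W[...,2]>.03)&(W[...,2]<.066)&(abs(W[...,0]-.47)<.1)&(abs(W[...,1]-.06)<.11)
        m[:, :218]=0; m[:,325:]=0
        m2=m&(h<255)
        r=cv2.minAreaRect(W[m2][:,:2].astype(np.float32));print("case",r)
        print(cv2.boxPoints(r))
        for px in [(242,156),(318,181),(297,245),(220,217),(202,180),(211,138),(340,212)]:
            print(px,W[px[1],px[0]].round(3))
```

```text
scene orange 321 mean [0.476 0.078 0.101] min [0.456 0.039 0.059] max [0.493 0.115 0.137] normal [ 0.92 -0.31 -0.25] long [-0.24  0.09 -0.97]
scene orange 126 mean [0.574 0.209 0.056] min [0.56  0.192 0.046] max [0.583 0.222 0.064] normal [-0.54 -0.3  -0.79] long [ 0.36 -0.93  0.11]
scene green 326 mean [0.633 0.034 0.19 ] min [ 0.52  -0.055  0.036] max [0.663 0.11  0.208] normal [ 0.82 -0.32 -0.48] long [0.46 0.86 0.22]
scene blue 73 mean [ 0.494 -0.09   0.063] min [ 0.482 -0.108  0.06 ] max [ 0.505 -0.074  0.066] normal [ 0.04 -0.03 -1.  ] long [ 0.4   0.92 -0.01]
scene red 264 mean [0.657 0.186 0.055] min [0.634 0.165 0.049] max [0.678 0.206 0.059] normal [0.06 0.02 1.  ] long [ 0.9   0.44 -0.06]
top orange 161 mean [0.56  0.199 0.057] min [0.546 0.186 0.05 ] max [0.579 0.219 0.073] normal [ 0.07 -0.13  0.99] long [-0.87  0.47  0.12]
top orange 486 mean [0.471 0.074 0.101] min [0.451 0.034 0.047] max [0.491 0.114 0.136] normal [-0.93  0.31  0.2 ] long [-0.27 -0.2  -0.94]
top green 3572 mean [0.615 0.025 0.149] min [ 0.578 -0.053  0.073] max [0.651 0.104 0.205] normal [-0.91  0.31  0.27] long [-0.32 -0.95 -0.  ]
top blue 344 mean [ 0.497 -0.094  0.061] min [ 0.48  -0.113  0.058] max [ 0.515 -0.074  0.064] normal [0.03 0.04 1.  ] long [-0.14  0.99 -0.03]
top red 359 mean [0.653 0.183 0.053] min [0.632 0.162 0.051] max [0.674 0.205 0.056] normal [-0.  0.  1.] long [0.48 0.88 0.  ]
case ((0.5216414928436279, 0.056638672947883606), (0.17986203730106354, 0.151523157954216), 71.05844116210938)
[[ 0.42079046 -0.00383012]
 [ 0.56410867 -0.05301507]
 [ 0.62249255  0.11710747]
 [ 0.47917432  0.16629241]]
(242, 156) [0.615 0.115 0.05 ]
(318, 181) [ 0.563 -0.046  0.06 ]
(297, 245) [ 0.428 -0.003  0.061]
(220, 217) [0.484 0.159 0.046]
(202, 180) [0.559 0.194 0.08 ]
(211, 138) [0.651 0.182 0.055]
(340, 212) [ 0.498 -0.092  0.063]
```

Request:
step_arm([
  [[0,0,10.6],[0,0,0],0],
  [[0,0,10.6],[0,0,0],0],
  [[0,0,10.6],[0,0,0],0],
  [[0,0,10.6],[0,0,0],0],
  [[0,0,0.4],[0,0,0],0],
], grip_force=40)

```text
clock: 0.72
tool_pos: [0.2316, -0.5259, 0.2418]
eef_rot: [-3.141, 0.001, -0.331]
contact_force: [0.5, -0.7, 0.4]
width: -0.0
```

```bash
cat >> h.py <<'E'
C=np.array([.522,.0565]); YAW=-.331
X=np.array([np.cos(YAW),np.sin(YAW)]); Y=np.array([-X[1],X[0]])
def casepos():
    s=env.sense(); p=s["tool_pos"]; d=p[:2]-C
    print("t",round(s["clock"],2),"case xyz mm",(np.array([d@X,d@Y,p[2]])*1e3).round(1),"rpy",s["eef_rot"].round(3),"F",s["contact_force"].round(1),"w",round(s["width"],4),"q",s["q"].round(2))
E
python3 -c "from h import *;casepos()"
```

```text
t 0.72 case xyz mm [ -85.3 -645.2  241.8] rpy [-3.141e+00  1.000e-03 -3.310e-01] F [ 0.5 -0.7  0.4] w -0.0 q [-1.37  0.16  1.6   0.    1.39  0.54]
```

Request:
step_arm([
  [[0,0,0],[-0.005,-0.058,0],0],
  [[0,0,0],[-0.005,-0.058,0],0],
  [[0,0,0],[-0.005,-0.058,0],0],
  [[0,0,0],[-0.005,-0.058,0],0],
  [[0,0,0],[-0.005,-0.058,0],0],
  [[0,0,0],[-0.005,-0.058,0],0],
  [[0,0,0],[-0.005,-0.058,0],0],
  [[0,0,0],[-0.005,-0.058,0],0],
])

```text
clock: 1.72
tool_pos: [0.3453, -0.0728, 0.2424]
eef_rot: [3.141, -0.001, -0.329]
contact_force: [1.2, -0.3, 0.3]
width: 0.0001
```

Request:
step_arm([
  [[0,0,0],[0,-0.058,0],0],
  [[0,0,0],[0,-0.058,0.01],0],
  [[0,0,0],[0,-0.045,0.02],0],
  [[0,0,0],[0,-0.02,0.02],0],
  [[0,0,0],[0,0,0],0],
  [[0,0,0],[0,0,0],0],
])

```text
clock: 2.48
tool_pos: [0.4044, 0.096, 0.1929]
eef_rot: [3.141, -0.001, -0.331]
contact_force: [0.4, 0.6, -0.5]
width: 0.0
```

Run:
```python
from h import *
casepos()
im,d,W=cloud("scene");a=cv2.resize(im[110:260,170:330],None,fx=4,fy=4);cv2.imwrite("pics/s1.png",cv2.convertScaleAbs(a,alpha=1.8))
casepos()
```

```text
t 2.48 case xyz mm [-124.    -0.9  192.9] rpy [ 3.141e+00 -1.000e-03 -3.310e-01] F [ 0.4  0.6 -0.5] w 0.0 q [-0.06 -0.23  2.08 -0.    1.3   1.84]
t 2.52 case xyz mm [-123.7   -1.   193.2] rpy [-3.142e+00 -2.000e-03 -3.320e-01] F [ 0.5 -0.6 -0.1] w 0.0002 q [-0.06 -0.23  2.08 -0.    1.3   1.84]
```

View pics/s1.png

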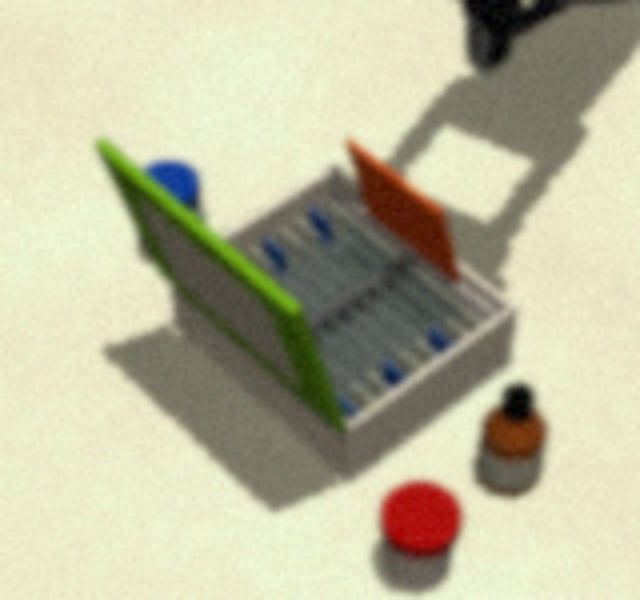

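The fingers are behind the flap, in the upper part of the crop at about (490,30), and nothing has been disturbed. Next I descend and come up to the flap.

Request:
step_arm([
  [[0,0,0],[0,0,0.033],0],
  [[0,0,0],[0,0,0.032],0],
  [[0,0,0],[0.025,0,0],0],
  [[0,0,0],[0.02,0,0],0],
  [[0,0,0],[0.013,0,0],0],
  [[0,0,0],[0.009,0,0.002],0],
  [[0,0,0],[0.009,0,0.003],0],
  [[0,0,0],[0,0,0],0],
])

```text
clock: 3.52
tool_pos: [0.4762, 0.0716, 0.122]
eef_rot: [3.142, 0.0, -0.332]
contact_force: [-1.2, -0.5, 0.5]
width: -0.0
```

```bash
cat >> h.py <<'E'
def shot(name,box=(110,260,170,330),cam="scene"):
    im,d,W=cloud(cam);r=box
    cv2.imwrite(f"pics/{name}.png",cv2.convertScaleAbs(cv2.resize(im[r[0]:r[1],r[2]:r[3]],None,fx=4,fy=4),alpha=1.8))
    return im,W
E
python3 -c "
from h import *;casepos();shot('s2')"
```

```text
t 3.52 case xyz mm [-48.3  -0.6 122. ] rpy [ 3.142  0.    -0.332] F [-1.2 -0.5  0.5] w -0.0 q [-0.1   0.05  1.97  0.    1.13  1.8 ]
```

View pics/s2.png

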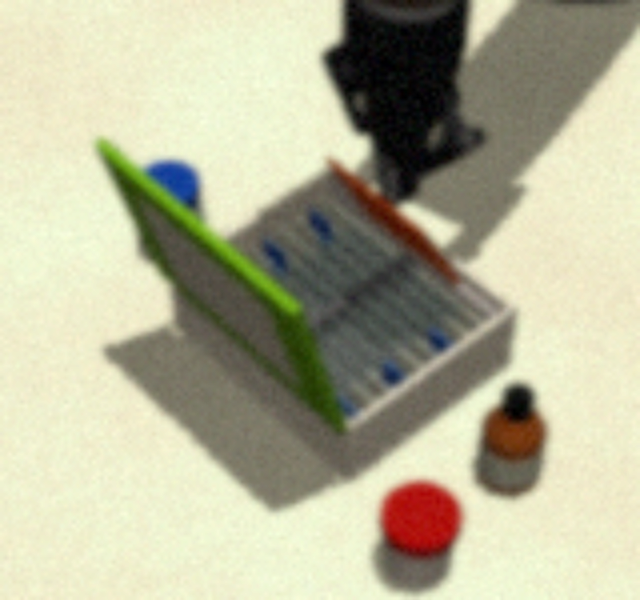

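The flap is tilting, with the fingers centred on it at about (400,185). I'll follow the arc.

Request:
step_arm([
  [[0,0,0],[0.006,0,0.003],0],
  [[0,0,0],[0.006,0,0.003],0],
  [[0,0,0],[0.0055,0,0.0045],0],
  [[0,0,0],[0.0055,0,0.0045],0],
  [[0,0,0],[0.0045,0,0.0055],0],
  [[0,0,0],[0.0045,0,0.0055],0],
  [[0,0,0],[0.003,0,0.0065],0],
  [[0,0,0],[0.003,0,0.0065],0],
])

```text
clock: 4.58
tool_pos: [0.5123, 0.0592, 0.0829]
eef_rot: [3.142, -0.0, -0.332]
contact_force: [-0.3, 0.5, 0.5]
width: 0.0
```

Request:
step_arm([
  [[0,0,0],[0.0015,0,0.005],0],
  [[0,0,0],[0.0015,0,0.005],0],
  [[0,0,0],[0.001,0,0.004],0],
  [[0,0,0],[0,0,0.003],0],
  [[0,0,0],[0,0,0.002],0],
  [[0,0,0],[0,0,0],0],
])

```text
clock: 5.32
tool_pos: [0.5156, 0.0581, 0.0642]
eef_rot: [3.142, 0.0, -0.332]
contact_force: [-0.6, 1.1, -0.1]
width: 0.0004
```

```bash
python3 -c "
from h import *;casepos()"
```

```text
t 5.33 case xyz mm [-6.5 -0.6 64.2] rpy [ 3.142  0.    -0.332] F [-0.6  1.1 -0.1] w 0.0004 q [-0.12  0.23  1.89  0.    1.01  1.78]
```

Request:
step_arm([
  [[0,0,0],[0,0,0.001],0],
  [[0,0,0],[0,0,0.001],0],
  [[0,0,0],[0,0,0.001],0],
  [[0,0,0],[0,0,0],0],
])

```text
clock: 5.82
tool_pos: [0.516, 0.0581, 0.0628]
eef_rot: [3.141, 0.0, -0.332]
contact_force: [-6.2, 0.8, 12.4]
width: -0.0
```

The fingertips are at 51.8 mm and the force is 12 N, so the flap is at its stop. I lift off and check from above while crossing behind the lid.

Request:
step_arm([
  [[0,0,0],[0,0,-0.02],0],
  [[0,0,0],[0,0,-0.05],0],
  [[0,0,0],[0,0,-0.055],0],
  [[0,0,0],[0,0,-0.055],0],
  [[0,0,0],[0,0,-0.01],0],
  [[0,0,0],[0,0,0],0],
])

```text
clock: 6.58
tool_pos: [0.5159, 0.0581, 0.2514]
eef_rot: [-3.141, -0.001, -0.332]
contact_force: [-0.5, -0.0, -0.3]
width: -0.0
```

```bash
cat > chk.py <<'E'
from h import *
import sys
casepos()
im,W=shot(sys.argv[1]); 
hsv=cv2.cvtColor(im,cv2.COLOR_BGR2HSV);h,s,v=[hsv[...,i].astype(int) for i in range(3)]
D=W[...,:2]-C; x=D@X; y=D@Y; z=W[...,2]
for k,a,b in(("orange",4,16),("green",30,60)):
    m=(h>=a)&(h<=b)&(s>120)&(v>30)&(abs(x)<.16)&(abs(y)<.1)&(z>.03)
    print(k,m.sum(),"case pct 5/50/95", np.percentile(np.stack([x[m],y[m],z[m]],1)*1e3,[5,50,95],axis=0).round(0).tolist() if m.sum() else "")
    if m.sum()>20:
        A=np.c_[x[m],y[m],np.ones(m.sum())]; print("tilt dz/dx,dz/dy",np.linalg.lstsq(A,z[m],rcond=None)[0].round(3))
E
python3 chk.py s3
```

```text
t 6.58 case xyz mm [ -6.3  -0.5 251.4] rpy [-3.141e+00 -1.000e-03 -3.320e-01] F [-0.5 -0.  -0.3] w -0.0 q [-0.12  0.01  1.74  0.    1.39  1.78]
orange 845 case pct 5/50/95 [[-60.0, -39.0, 50.0], [-20.0, 5.0, 53.0], [22.0, 44.0, 56.0]]
tilt dz/dx,dz/dy [0.068 0.063 0.056]
green 643 case pct 5/50/95 [[85.0, -73.0, 74.0], [116.0, 44.0, 189.0], [121.0, 91.0, 208.0]]
tilt dz/dx,dz/dy [-0.145 -0.049  0.188]
```

View pics/s3.png

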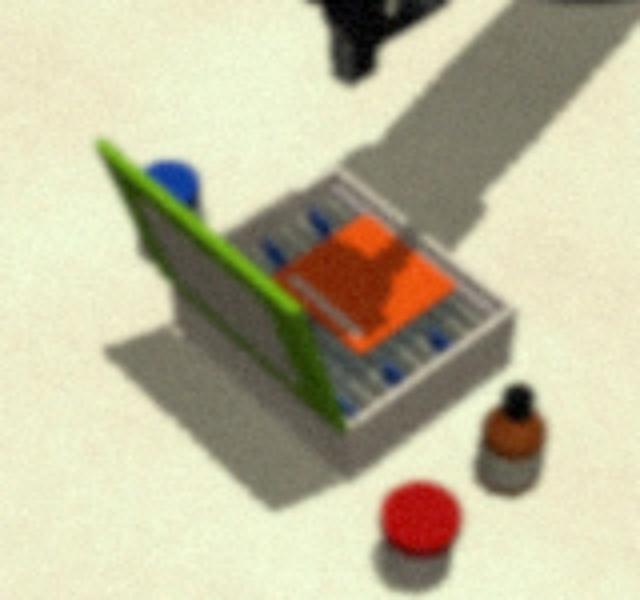

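The flap lies flat at about (370,280), with its median height 53 mm and everything else untouched. The fitted tilt of 0.06 is the same in both axes, which points to camera bias. Now I cross over and go behind the lid.

Request:
step_arm([
  [[0,0,0],[0.03,0,0],0],
  [[0,0,0],[0.045,0,0],0],
  [[0,0,0],[0.045,0,0],0],
  [[0,0,0],[0.041,0,0],0],
  [[0,0,0],[0,0,0],0],
  [[0,0,0],[0,0,0.03],0],
  [[0,0,0],[0,0,0.04],0],
  [[0,0,0],[0,0,0],0],
])

```text
clock: 7.62
tool_pos: [0.6638, 0.0066, 0.1755]
eef_rot: [3.14, 0.012, -0.332]
contact_force: [-0.6, 0.3, 0.4]
width: 0.0002
```

```bash
python3 chk.py s4
```

```text
t 7.62 case xyz mm [150.3  -1.1 175.5] rpy [ 3.14   0.012 -0.332] F [-0.6  0.3  0.4] w 0.0002 q [-0.17  0.44  1.38  0.    1.33  1.73]
orange 841 case pct 5/50/95 [[-60.0, -39.0, 50.0], [-20.0, 4.0, 53.0], [22.0, 43.0, 56.0]]
tilt dz/dx,dz/dy [0.576 0.033 0.068]
green 385 case pct 5/50/95 [[81.0, -15.0, 68.0], [110.0, 74.0, 170.0], [121.0, 91.0, 207.0]]
tilt dz/dx,dz/dy [0.465 0.098 0.103]
```

View pics/s4.png

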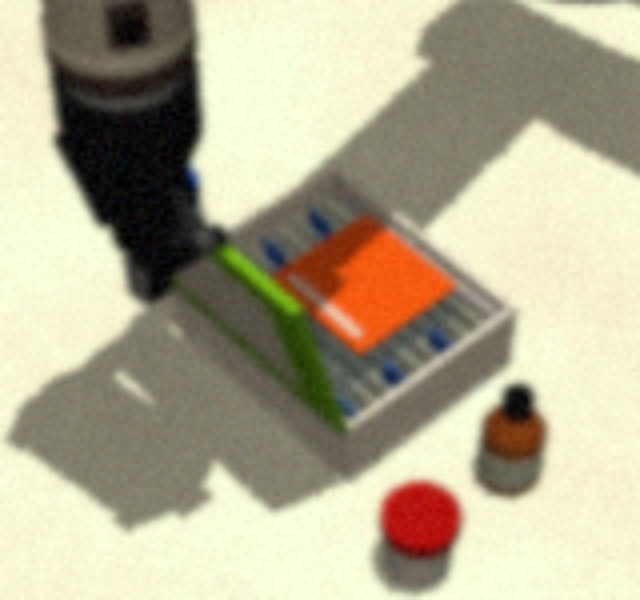

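The fingers are behind the lid at about (150,285) and clear of it. I push it over the top.

Request:
step_arm([
  [[0,0,0],[-0.0095,0,-0.002],0],
  [[0,0,0],[-0.0095,0,-0.002],0],
  [[0,0,0],[-0.0095,0,-0.002],0],
  [[0,0,0],[-0.0095,0,-0.002],0],
  [[0,0,0],[-0.0095,0,-0.002],0],
  [[0,0,0],[-0.009,0,-0.001],0],
  [[0,0,0],[-0.008,0,0],0],
  [[0,0,0],[-0.008,0,0.001],0],
])

```text
clock: 8.68
tool_pos: [0.599, 0.0293, 0.1913]
eef_rot: [3.142, -0.0, -0.332]
contact_force: [1.6, -0.7, 0.2]
width: -0.0002
```

```bash
python3 chk.py s5
```

```text
t 8.68 case xyz mm [ 81.7  -0.7 191.3] rpy [ 3.142 -0.    -0.332] F [ 1.6 -0.7  0.2] w -0.0002 q [-0.15  0.26  1.58 -0.    1.3   1.75]
orange 453 case pct 5/50/95 [[-62.0, -32.0, 50.0], [-38.0, 24.0, 53.0], [9.0, 45.0, 57.0]]
tilt dz/dx,dz/dy [ 1.07  -0.518  0.105]
green 1066 case pct 5/50/95 [[63.0, -77.0, 70.0], [75.0, 47.0, 143.0], [83.0, 90.0, 213.0]]
tilt dz/dx,dz/dy [-2.536  0.177  0.325]
```

View pics/s5.png

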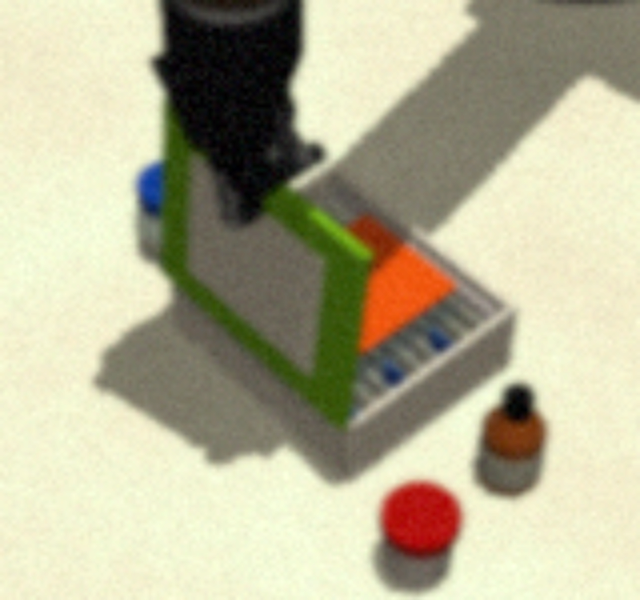

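The lid is just past upright, with the fingers near its edge at about (240,210). I continue along the arc.

Request:
step_arm([
  [[0,0,0],[-0.01,0,0.001],0],
  [[0,0,0],[-0.01,0,0.001],0],
  [[0,0,0],[-0.0115,0,0.0035],0],
  [[0,0,0],[-0.0115,0,0.0035],0],
  [[0,0,0],[-0.0105,0,0.006],0],
  [[0,0,0],[-0.0105,0,0.006],0],
  [[0,0,0],[-0.009,0,0.008],0],
  [[0,0,0],[-0.009,0,0.008],0],
])

```text
clock: 9.72
tool_pos: [0.5213, 0.0562, 0.1536]
eef_rot: [-3.142, 0.0, -0.332]
contact_force: [1.5, 0.8, 0.2]
width: 0.0003
```

Request:
step_arm([
  [[0,0,0],[-0.005,0,0.0065],0],
  [[0,0,0],[-0.005,0,0.0065],0],
  [[0,0,0],[-0.005,0,0.0065],0],
  [[0,0,0],[-0.0035,0,0.007],0],
  [[0,0,0],[-0.0035,0,0.007],0],
  [[0,0,0],[-0.003,0,0.006],0],
  [[0,0,0],[-0.0015,0,0.004],0],
  [[0,0,0],[-0.0015,0,0.004],0],
])

```text
clock: 10.72
tool_pos: [0.4954, 0.0651, 0.1066]
eef_rot: [3.142, 0.0, -0.332]
contact_force: [-0.7, -0.4, 0.5]
width: -0.0002
```

```bash
python3 chk.py s6
```

```text
t 10.72 case xyz mm [-28.   -0.5 106.6] rpy [ 3.142  0.    -0.332] F [-0.7 -0.4  0.5] w -0.0002 q [-0.11  0.12  1.93 -0.    1.1   1.79]
orange 3 case pct 5/50/95 [[-114.0, 38.0, 431.0], [-78.0, 45.0, 432.0], [-38.0, 58.0, 450.0]]
green 1594 case pct 5/50/95 [[-62.0, -81.0, 70.0], [24.0, 37.0, 82.0], [74.0, 89.0, 104.0]]
tilt dz/dx,dz/dy [-0.425 -0.102  0.096]
```

View pics/s6.png

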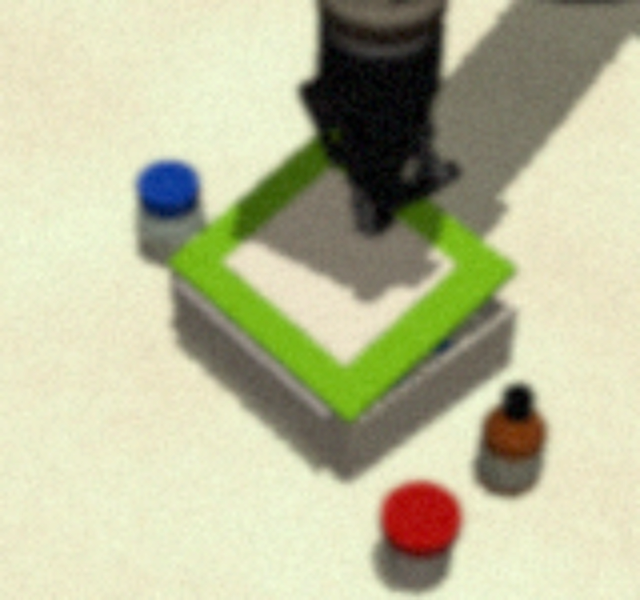

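The lid is open by about 0.25 rad, with the fingers near its free edge at about (375,215). I take the rest slowly.

Request:
step_arm([
  [[0,0,0],[-0.001,0,0.003],0],
  [[0,0,0],[-0.001,0,0.003],0],
  [[0,0,0],[-0.001,0,0.003],0],
  [[0,0,0],[-0.0005,0,0.003],0],
  [[0,0,0],[-0.0005,0,0.003],0],
  [[0,0,0],[0,0,0.0025],0],
  [[0,0,0],[0,0,0.002],0],
  [[0,0,0],[0,0,0.002],0],
])

```text
clock: 11.78
tool_pos: [0.4917, 0.0664, 0.0852]
eef_rot: [3.142, 0.0, -0.332]
contact_force: [-1.4, 0.6, 0.4]
width: -0.0
```

Request:
step_arm([
  [[0,0,0],[0,0,0.0015],0],
  [[0,0,0],[0,0,0.0015],0],
  [[0,0,0],[0,0,0.001],0],
  [[0,0,0],[0,0,0.001],0],
  [[0,0,0],[0,0,0],0],
])

```text
clock: 12.4
tool_pos: [0.4917, 0.0664, 0.0802]
eef_rot: [3.142, -0.0, -0.332]
contact_force: [0.8, -0.6, 0.0]
width: 0.0001
```

Request:
step_arm([
  [[0,0,0],[0,0,0.0007],0],
  [[0,0,0],[0,0,0.0007],0],
  [[0,0,0],[0,0,0.0007],0],
  [[0,0,0],[0,0,0.0006],0],
  [[0,0,0],[0,0,0],0],
  [[0,0,0],[0,0,0],0],
])

```text
clock: 13.15
tool_pos: [0.4918, 0.0664, 0.0794]
eef_rot: [3.141, 0.0, -0.332]
contact_force: [-6.5, 0.3, 14.6]
width: 0.0002
```

The lid is firmly at its stop: tip at 68.4 mm, force 14.6 N. I retreat and check.

Request:
step_arm([
  [[0,0,0],[0,0,-0.01],0],
  [[0,0,0],[0,0,-0.03],0],
  [[0,0,0],[0,0,-0.05],0],
  [[0,0,0],[0,0,-0.05],0],
  [[0,0,0],[-0.04,0,-0.02],0],
  [[0,0,0],[-0.04,0,0],0],
  [[0,0,0],[-0.02,0,0],0],
  [[0,0,0],[0,0,0],0],
])

```text
clock: 14.15
tool_pos: [0.3966, 0.0993, 0.2378]
eef_rot: [-3.141, -0.001, -0.331]
contact_force: [0.2, 0.5, 0.6]
width: -0.0002
```

```bash
python3 chk.py s7
```

```text
t 14.15 case xyz mm [-1.325e+02 -2.000e-01  2.378e+02] rpy [-3.141e+00 -1.000e-03 -3.310e-01] F [0.2 0.5 0.6] w -0.0002 q [-0.05 -0.3   2.04  0.    1.4   1.85]
orange 0 case pct 5/50/95 
green 1614 case pct 5/50/95 [[-70.0, -82.0, 67.0], [12.0, 17.0, 70.0], [73.0, 89.0, 73.0]]
tilt dz/dx,dz/dy [-0.234 -0.068  0.078]
```

View pics/s7.png

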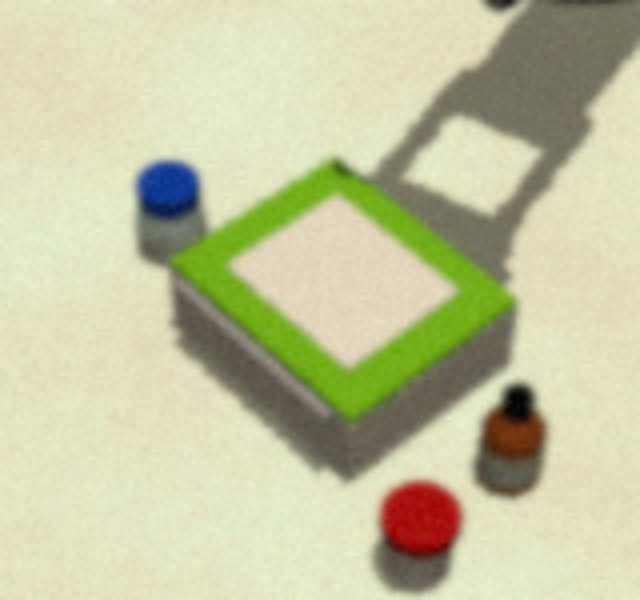

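The lid sits flush on the rim, with corners at about (335,160), (515,300), (350,415) and (172,262). Its heights run 67–73 mm with a median of 70. The bottle, jar and pot haven't moved.

```bash
python3 -c "
from rig import env
print(env.finish_job())"
```

```text
the job is handed in; nothing more can be done
None
```

The case is packed and the job handed in at about 14 s: the flap went down first, then the lid was closed slowly. I only pushed, with the fingers shut the whole time.

- **Flap:** it reached its stop with the fingertips at 51.8 mm (nominal 52) and a 12 N press. The picture before the lid was moved showed it flat, median height 53 mm.
- **Lid:** it reached its stop with the fingertips at 68.4 mm (nominal 68.5) and a 14.6 N press. The last picture shows it flush on the rim, median height 70 mm.
- **Surroundings:** the bottle, jar and pot look unmoved in the last picture. The gripper ended about 0.16 m above the lid's top, back towards the robot, with no contact force.

**One check disagreed:** my plane fits to the depth data gave false tilts. The flap showed about 0.06 in both axes, and the lid showed −0.23. I discounted both: the flap's equal tilts in both axes looked like camera bias. The lid's heights spanned only 67–73 mm, far less than that tilt would give. Contact heights and forces fit both parts being fully down.

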